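# Click the pencil tray onto the desk rail

### The arm

A 6-joint arm with a two-finger parallel gripper is mounted at the origin on the work surface. World frame = base frame: x ahead of the robot, y to its left, z up, the work surface at z = 0. Lengths are in mm, angles in rad, forces in N, time in s.
With the tool pointing down it reaches from about 350 to 925 mm from the base axis. Payload 6.4 kg.
Tool frame: the origin (TCP) lies at the very end of the fingers, on their centre line; the grasp point (between the pads) lies 19 mm behind it (manip.tcp_to_grasp is the distance from the TCP to the grasp point, in mm); y points along the fingers, z is the direction in which the jaws open and shut, and the axes are right-handed (so a half turn about y gives the same grasp; the last joint's range is limited). The gripper opens to 85 mm and grips with 20 to 120 N. Pads are 22 mm wide; open, the fingers measure 114 mm over their backs; the gripper's body (76 mm by 85 mm) begins 54 mm behind the grasp point. The pads swing forward as they close: fully open they stand 13 mm farther back than shut.
Start: joints at [-1.505, 0.245, 1.558, -0, 1.339, -0.174], TCP at [154.385, -631.411, 231.29] pointing down, gripper open.
Joint ranges: [-3.13, 3.13], [-1.02, 2.26], [0.13, 2.54], [-0.95, 4.09], [0.21, 2.88], [-2.74, 2.74]. Speed limits (rad/s): [2.57, 2.57, 3.14, 3.14, 3.14, 3.14].

### API

Orientations are given as a unit quaternion [x, y, z, w].
In Python, from workcell import manip gives the robot as it stands.
- The arm moves only by the tool drive_tool, never from a script. Its argument "series" is a list of rows, each a list of 6 numbers: the shift along the tool's x, y, z in mm, then the turn, a rotation vector about the tool's x, y, z in rad. In form: [[dx, dy, dz, rx, ry, rz], ...]. A call has exactly 10 rows; each row shifts and turns the commanded pose from where the row before left it, along the tool's axes as they then stand; what a row does not reach is not made up. A row lasts 1/10 s, in which the tool goes at most 50 mm and 8.59 degrees, less where a joint would pass 70% of its speed; a pose out of reach is approached as far as the arm can. A call is refused whole if a number of a shift passes 50 or a number of a turn 0.15, either way. A call with a gripper value outside its range is refused whole. "jaw" is the opening, from -1 (shut) to 1 (fully open), so that 0 is half open, set as the call begins (left out, the last holds). The fingers move at their own pace and stop on an object; "squeeze" is the grip in N (left out, the last holds). Time passes only in rows, so rows that do not move let the fingers close, or fill a call up. It gives the time, the measured TCP pose, the force and the opening at its end, in the units of the state.
- manip.get_obs(): the state, without advancing time (a new reading comes with each control period).
- manip.camera(name): name is "scene" or "top" or "wrist"; returns a dict with "pixels" (384x512x3 uint8, blue, green, red), "z_map" (384x512 float32, mm along the optical axis (not along the pixel's ray), 0 where there is no reading), "camera_matrix" (3x3 intrinsics, pixels), "view" (4x4, takes a point from world to camera coordinates); the wrist camera has in their place "T_tool_cam" (4x4, takes a point from camera to tool coordinates, whose origin is the TCP and whose axes are the tool frame's). Camera axes: x right, y down, z forward; pixel columns grow to the right and rows downward; lengths in mm; the calibration is good to about 2 mm. The wrist camera is an equidistant fisheye: a pixel r from the principal point sees the ray r / f radians off the axis. A picture is of the moment at which its call begins: read the wrist's pose just before it.
- manip.sign_off(): hands the job in, once; it reports no verdict.
The state is a dict: "time": time; "q": joint angles; "dq": joint speeds; "joint_efforts": joint torques, N m; "eef_pos": TCP position; "tcp_rot": TCP orientation; "wrist_force": force on the tool from outside, world axes, zero at the start; "ft_torque": the same for the moment, N m; "grip_width": finger opening in mm.
Only numpy, scipy, OpenCV 4.12 (cv2) and the standard library are available. Lean on these libraries where they do the work, as an engineer would, in place of code of your own. Each camera call takes 0.05 s, during which the arm holds its last target. There are 200 camera calls.

### The job

The loose pencil tray is lying askew and tilted on the aluminium desk rail beside the tray that is already fitted. Push it across the rail until its lip is hooked fully home under the rail's edge, then rock its raised end down until the sprung foot clicks under the other edge, so that it sits flat and square on the rail like its neighbour. Leave the bottles, the water pot and the phone where they are.

Things in the scene. Friction and masses are not known exactly. Their poses are not given: they have to be found in the camera images.
- rail: Fixed plywood board, 340 x 210 x 12 mm (x, y, z), with an aluminium T-rail 320 mm long along its x axis, centred on it. Origin: centre of the board's underside, on the table; z up. The rail's flat top plate spans y -35 to +35 mm, 5 mm thick, its top 27 mm above the origin, on a stem 40 mm wide, so both long edges overhang 15 mm with a 10 mm gap above the board.
- lip_edge (a point): Middle of the rail's +y long edge: rail x 0, y +35, z 27 mm (plate's top). A tray's lip belongs under this edge, its sprung foot under the opposite (-y) edge.
- fitted_tray (a point): A grey tray like the loose one, already fitted and fixed at the rail's -x end. Point: centre of its underside, at rail x -122, y 0, z 27 mm. It covers 66 mm along the rail, y -65 to +65 mm, and rises to 72 mm above the rail's origin. The rest of the rail is free; the loose tray may sit anywhere on it.
- tray: Loose grey pencil tray, about 0.28 kg, 66 mm in x (along the rail) by 130 mm in y (across). Origin: centre of its underside; z up. y -22 to +65 mm: open tray, walls 45 mm high; y -65 to -22 mm: solid ledge 26 mm high. Starts askew to 0.12 rad, tilted 0.19 rad: lip end down on the board, foot end on the rail's top. Fitted, it lies flat, its origin 27 mm above the rail's, on the rail's centre line.
- lip_tip (a point): Upper edge of the tip of the rigid lip: tray x 0, y +27, z -8.5 mm. The lip, 66 mm wide and 5.5 mm thick, points to tray -y from a web under the tray at y +36 to +42 mm, 14 mm deep. At the start the tray is 14 to 32 mm too far to rail +y for it to be hooked. Hooked, it is under the rail's plate, about 8 to 9 mm in from the +y edge.
- end_face (a point): Point on the flat outer end wall (66 mm wide, 45 mm high) at the tray's lip end: tray x 0, y +65, z +20 mm; outward is tray +y. Pushing it towards the rail's -y slides the tray over (2 to 5 N) until the web meets the rail's edge: a firm stop. An askew tray squares up there under about 10 N, sooner if pushed on the half that lags. Hooked and square, this point is near y +67 mm in the rail's frame.
- press_pad (a point): Point on top of the ledge above the foot: tray x 0, y -48, z +26 mm. Pressing down here with about 5 to 12 N, once the lip is hooked fully, makes the foot cam past the rail's edge and snap under it. Hooked but not clicked, this point is about 63 mm above the rail's origin; fitted, 53 mm (a rigid stop).
- foot (a joint): Slide of the sprung foot in the tray, m: 0 relaxed (out to its stop), growing up to 0.007 as it is pushed outwards (tray -y); 2.4 N preload plus 1.2 N per mm. It passes about 0.003 while camming over the edge and returns to about 0 when it has clicked.
- foot_nose (a point): Inner upper edge of the sprung foot's nose (40 mm wide): tray x 0, y -32, z -6.5 mm when relaxed; below it the nose slopes outwards, down to 13.5 mm under the tray; the foot's stem is at y -37 to -43 mm. Clicked, it is 20.5 mm above the rail's origin, under the -y edge by about 3 mm.
- bottle_a: Bystander: red paint bottle, 64 mm across, 125 mm high, upright; origin at the centre of its base.
- bottle_b: Bystander: blue paint bottle, 64 mm across, 125 mm high, upright; origin at the centre of its base.
- water_pot: Bystander: empty white water pot, 76 mm across, 75 mm high, upright; origin at the centre of its base.
- phone: Bystander: black phone lying flat, 150 x 74 x 9 mm; origin at the centre of its underside.
Mind the look-alikes: they are no part of the job. There is more than one size of the tray; the job needs the largest.

How it is judged (in metres and radians):
On the way, in this order (a step that is already met when the one before it is completed fails the run):
1. the lip is hooked under the rail's +y edge, at least 4 mm in (y of lip_tip in the frame of rail between 0.015 and 0.031 m and z of lip_tip in the frame of rail below 0.0235 m), for 0.05 s.
2. the foot is under the rail's -y edge and has sprung back (z of foot_nose in the frame of rail below 0.0225 m and y of foot_nose in the frame of rail above -0.0345 m and value of joint foot below 0.002 m), for 0.1 s.
At the end, for the whole second after the job is handed in: The tray sits on the rail at rest, flat within 0.05 rad and square to it within 0.06 rad, its lip at least 4 mm under the rail's +y edge and its foot's nose under the -y edge, sprung back to within 2 mm of relaxed (all of step 1 and all of step 2 and x of tray in the frame of rail between -0.1 and 0.14 m and angle between tray's own z axis and vertical below 0.05 rad and angle between the x axis of tray and the x axis of rail, either way round below 0.06 rad and linear speed of tray below 0.01 m/s); the robot touches nothing.
It fails at once if a bottle, the water pot or the phone is moved more than 20 mm (distance of any of bottle_a, bottle_b, water_pot, phone from where it was at the start of the episode above 0.02 m).
It also fails if it takes over 38 s, if anything falls off the work surface, if the arm or the gripper's body presses on something with over 40 N, if the wrist force passes 120 N, or if a joint passes its speed limit or range.

## Working session

There is one attempt and no reset: what is moved stays moved. The work goes in short steps, Python scripts to look and compute and a tool call to move; the robot and the scene stay as the last step left them, time stands still between calls to the robot, and variables do not carry over. Pictures are saved under pics/ and viewed, on a budget of 10 in all, crops included, one or two more only if the job needs it, and the job is handed in when it is done.

Besides the shell and the picture viewer there is one more tool, called by a JSON object that holds its "method" and its "body", one argument or row to a line. drive_tool: Moves the arm, as the interface text tells. Its arguments: {"type":"object","properties":{"series":{"type":"array"},"jaw":{"type":"number"},"squeeze":{"type":"number"}},"required":["series"]}

```bash
ls; mkdir -p pics; python3 - <<'E'
from workcell import manip
import cv2,numpy as np
o=manip.get_obs();print({k:np.round(v,3) for k,v in o.items()})
for n in ("scene","top"):
    c=manip.camera(n);np.savez(n+'.npz',**c);cv2.imwrite(f'pics/{n}.png',c['pixels']);print(n,c['camera_matrix'],c['view'])
a=cv2.imread('pics/scene.png');b=cv2.imread('pics/top.png')
cv2.imwrite('pics/s1.png',cv2.resize(a,(768,576)));cv2.imwrite('pics/t1.png',cv2.resize(b,(768,576)))
E
```

```text
pics
{'time': np.float64(0.0), 'q': array([-1.505,  0.246,  1.559,  0.   ,  1.339, -0.174]), 'dq': array([ 0.   ,  0.001, -0.001,  0.002,  0.   ,  0.001]), 'joint_efforts': array([ 2.0000e-03, -4.2951e+01, -3.2612e+01, -0.0000e+00,  5.0000e-03,
       -0.0000e+00]), 'eef_pos': array([ 154.355, -630.839,  230.191]), 'tcp_rot': array([-0.085,  0.703, -0.701,  0.085]), 'wrist_force': array([ 0.091,  0.269, -0.361]), 'ft_torque': array([-0.022, -0.043, -0.039]), 'grip_width': np.float64(85.609)}
scene [[382.76211073   0.         255.77253584]
 [  0.         382.76211073 191.41966177]
 [  0.           0.           1.        ]] [[ 2.39436061e-01  9.70838735e-01 -1.19382849e-02 -1.53583392e+02]
 [ 7.58196954e-01 -1.94644916e-01 -6.22294734e-01 -3.42792854e+02]
 [-6.06471559e-01  1.39948229e-01 -7.82691984e-01  1.42288310e+03]
 [ 0.00000000e+00  0.00000000e+00  0.00000000e+00  1.00000000e+00]]
top [[466.41394369   0.         244.74108907]
 [  0.         466.41394369 196.9513562 ]
 [  0.           0.           1.        ]] [[-6.54156586e-03 -9.99784007e-01 -1.97268280e-02  4.14966429e+01]
 [-9.85876938e-01  9.74936097e-03 -1.67187358e-01  5.48770165e+02]
 [ 1.67343571e-01  1.83545577e-02 -9.85727772e-01  1.27891029e+03]
 [ 0.00000000e+00  0.00000000e+00  0.00000000e+00  1.00000000e+00]]
```

View pics/t1.png

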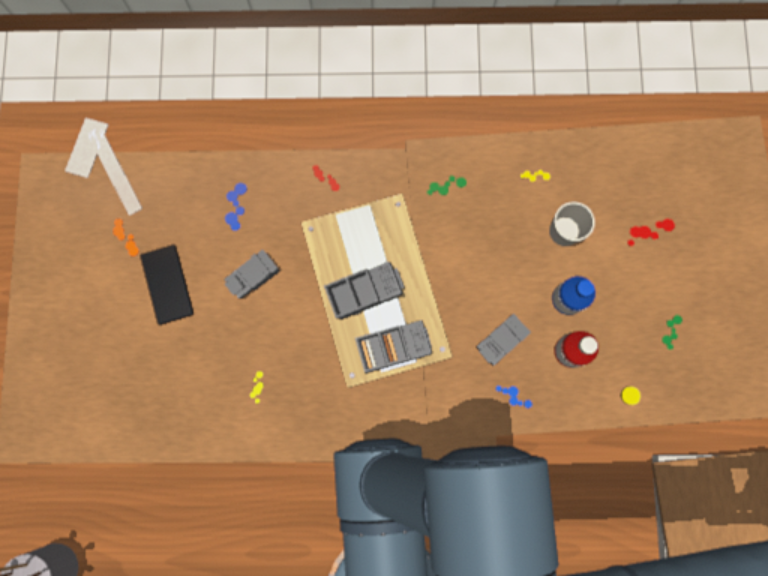

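View pics/s1.png

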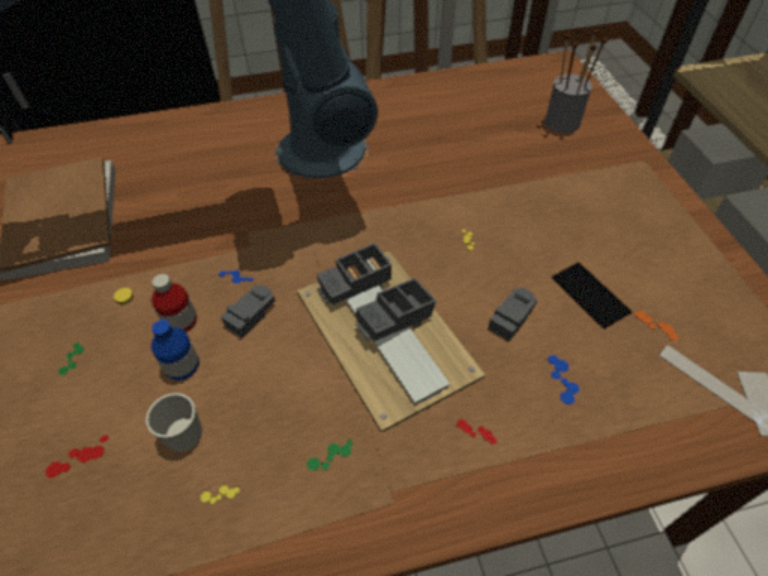

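Top view (768×576 px): the fitted tray is at (395,348). Candidates for the loose tray are the one on the rail at (365,290) and two small ones off the rail at (252,274) and (502,338). I choose (365,290): it's the largest, lies askew on the rail, and its open end faces image left (+y). Next I'll measure the rail and tray and take one close crop.

```bash
cat > h.py <<'E'
import numpy as np,cv2
def cloud(c):
    K=c['camera_matrix'];V=c['view'];z=c['z_map'].astype(float)
    v,u=np.mgrid[:z.shape[0],:z.shape[1]]
    P=np.stack([(u-K[0,2])*z/K[0,0],(v-K[1,2])*z/K[1,1],z],-1)
    return (P-V[:3,3])@V[:3,:3],z>0
def ray(c,uv,h):
    K=c['camera_matrix'];V=c['view'];R=V[:3,:3];o=-R.T@V[:3,3]
    uv=np.atleast_2d(uv);d=np.c_[(uv-K[:2,2])/[K[0,0],K[1,1]],np.ones(len(uv))]@R
    return o+d*((h-o[2])/d[:,2])[:,None]
E
python3 - <<'E'
from h import *
c=np.load('top.npz');P,ok=cloud(c);img=c['pixels']
hsv=cv2.cvtColor(img,cv2.COLOR_BGR2HSV)
for p in [(215,180),(290,150),(240,150),(150,200),(232,195),(260,235)]: print(p,hsv[p[1],p[0]],P[p[1],p[0]].round(1))
roi=np.zeros(img.shape[:2],bool);roi[120:265,190:310]=1
m=roi&ok&(P[...,2]>7)&(P[...,2]<90)
mm=cv2.morphologyEx(m.astype(np.uint8),cv2.MORPH_OPEN,np.ones((3,3)))
cn=max(cv2.findContours(mm,0,1)[0],key=cv2.contourArea)
q=np.array(cn[:,0],float);
pts=ray(c,q,12)[:,:2].astype(np.float32)
r=cv2.minAreaRect(pts);print('board',r,cv2.boxPoints(r).round(1))
# rail white
w=roi&(hsv[...,1]<40)&(hsv[...,2]>150)&(P[...,2]>18)&(P[...,2]<36)
x=P[w];print('rail',w.sum(),x.mean(0),np.percentile(x[:,2],[10,50,90]))
y=P[roi&ok&(hsv[...,1]>50)&(abs(P[...,2]-12)<6)];print('board z',np.median(y[:,2]))
cv2.imwrite('pics/crop.png',cv2.resize(img[120:265,190:310],(600,725)[:2],interpolation=cv2.INTER_CUBIC)[:600])
E
```

```text
(215, 180) [ 20 104 219] [606.6 124.8  10.9]
(290, 150) [ 15 132 184] [698.3 -98.4  -1.1]
(240, 150) [ 30   8 232] [692.3  50.4  27.1]
(150, 200) [ 14 132 182] [550.5 317.4   1.2]
(232, 195) [ 15   4 134] [557.5  73.9  33. ]
(260, 235) [ 12 127 148] [441.   -5.1  41.2]
board ((571.2957763671875, 23.104942321777344), (340.1023254394531, 209.80564880371094), 15.653011322021484) [[ 379.2   78.2]
 [ 435.9 -123.8]
 [ 763.3  -32. ]
 [ 706.7  170. ]]
rail 1411 [612.67048863  34.7782963   27.82540029] [24.25043561 27.80218136 31.22507659]
board z 12.195156703293433
```

View pics/crop.png

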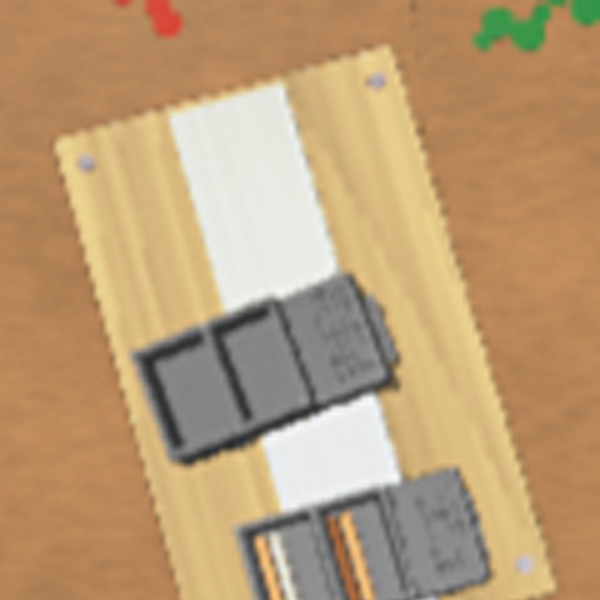

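The crop confirms it: the tray at crop (265,365) is full size, empty and askew, and its foot sticks out to the right at (385,340). The fitted neighbour is at (370,540). The board fit is 340.1×209.8 mm. Next, the loose tray in the rail frame.

```bash
cat >> h.py <<'E'
YAW=np.deg2rad(15.653);O=np.array([571.3,23.1,0]);RR=np.array([[np.cos(YAW),-np.sin(YAW),0],[np.sin(YAW),np.cos(YAW),0],[0,0,1]])
def torail(p): return (np.asarray(p)-O)@RR
def toworld(p): return O+RR@np.asarray(p,float)
def tray(c,pr=True):
    """grey points of loose tray in rail frame -> high rim / footprint"""
    P,ok=cloud(c);h=cv2.cvtColor(c['pixels'],cv2.COLOR_BGR2HSV);Q=torail(P)
    m=ok&(h[...,1]<50)&(h[...,2]<150)&(abs(Q[...,0]+10)<75)&(abs(Q[...,1])<115)&(Q[...,2]>14)
    return m,Q
E
python3 - <<'E'
from h import *
for n in('top','scene'):
    c=np.load(n+'.npz');m,Q=tray(c)
    k,lab,st,ce=cv2.connectedComponentsWithStats(m.astype(np.uint8));i=1+np.argmax(st[1:,4]);m=lab==i
    q=Q[m];print(n,st[i],q.min(0).round(),q.max(0).round())
    # ledge top: plane fit
    for a,b in((-70,-30),(-30,0),(0,30),(30,60),(60,110)):
        s=q[(q[:,1]>a)&(q[:,1]<b)];print(a,b,len(s),np.percentile(s[:,2],[5,50,95]).round(1) if len(s) else '',np.percentile(s[:,0],[2,98]).round(1) if len(s) else '')
    r=cv2.minAreaRect(q[:,:2].astype(np.float32));print(r,cv2.boxPoints(r).round())
E
```

```text
top [ 217  175   52   38 1166] [-43. -51.  19.] [29. 91. 88.]
-70 -30 128 [42.2 68.8 76. ] [-33.6  25.7]
-30 0 257 [53.8 67.4 72.2] [-35.2  25.3]
0 30 269 [35.6 43.7 83.5] [-38.2  24.8]
30 60 260 [30.3 40.5 76.5] [-40.8  23.3]
60 110 252 [25.4 33.3 69.3] [-42.7  21. ]
((-6.989225387573242, 19.415870666503906), (64.89814758300781, 140.2678985595703), 3.9356918334960938) [[-44.  87.]
 [-35. -53.]
 [ 30. -48.]
 [ 21.  92.]]
scene [ 232  186   58   48 1365] [-82. -55.  18.] [40. 89. 85.]
-70 -30 250 [26.5 63.  71.5] [-63.5  32.1]
-30 0 308 [26.9 65.  70. ] [-35.3  31. ]
0 30 260 [27.3 66.5 82.4] [-38.   28.1]
30 60 274 [31.3 59.8 75.3] [-39.5  26.1]
60 110 273 [28.4 51.5 68.2] [-41.6  23.5]
((-27.63531494140625, 14.073875427246094), (119.7223129272461, 142.00399780273438), 7.597442150115967) [[-96.  77.]
 [-78. -64.]
 [ 41. -48.]
 [ 22.  92.]]
```

```bash
cat >> h.py <<'E'
from scipy.spatial.transform import Rotation as Ro
def Rt(a,s=1):
    """tool y = down, leaned so the tip leads to rail -y by a; tool z = s*rail x"""
    y=RR@np.array([0,-np.sin(a),-np.cos(a)]);z=s*RR[:,0];return np.c_[np.cross(y,z),y,z]
def plan(o,prail,R):
    """rail-frame TCP target: shift in present tool axes, shift in target tool axes, turn"""
    R0=Ro.from_quat(o['tcp_rot']).as_matrix();d=toworld(prail)-o['eef_pos']
    print('TCP rail',torail(o['eef_pos']).round(1),'F rail',(o['wrist_force']@RR).round(1),'w',round(float(o['grip_width']),1),'t',round(float(o['time']),2))
    print('shift(now)',(R0.T@d).round(1),'shift(target axes)',(R.T@d).round(1),'turn',Ro.from_matrix(R0.T@R).as_rotvec().round(3))
E
python3 - <<'E'
from workcell import manip
from h import *
o=manip.get_obs();print(Ro.from_quat(o['tcp_rot']).as_matrix().round(2))
for s in(1,-1): plan(o,[-4,150,130],Rt(.3,s))
E
```

```text
[[-0.97 -0.    0.24]
 [-0.24  0.   -0.97]
 [-0.   -1.   -0.  ]]
TCP rail [-577.9 -517.2  230.3] F rail [-0.1  0.3  0.1] w 85.6 t 0.1
shift(now) [-551.3  101.7 -685.8] shift(target axes) [-667.  -101.4  573.9] turn [ 0.242 -1.591 -0.234]
TCP rail [-577.9 -517.2  230.3] F rail [-0.1  0.3  0.1] w 85.6 t 0.1
shift(now) [-551.3  101.7 -685.8] shift(target axes) [ 667.  -101.4 -573.9] turn [0.232 1.525 0.239]
```

{"method": "drive_tool", "body": {
  "series": [
    [-27.5, 0, -34.3, 0, 0, 0],
    [-27.5, 0, -34.3, 0, 0, 0],
    [-27.5, 0, -34.3, 0, 0, 0],
    [-27.5, 0, -34.3, 0, 0, 0],
    [-27.5, 0, -34.3, 0, 0, 0],
    [-27.5, 0, -34.3, 0, 0, 0],
    [-27.5, 0, -34.3, 0, 0, 0],
    [-27.5, 0, -34.3, 0, 0, 0],
    [-27.5, 0, -34.3, 0, 0, 0],
    [-27.5, 0, -34.3, 0, 0, 0]
  ],
  "jaw": -0.3
}}

```text
time: 1.1
eef_pos: [340.2, -231.1, 231.0]
tcp_rot: [-0.084, 0.702, -0.702, 0.084]
wrist_force: [0.5, -0.3, -0.2]
grip_width: 30.2
```

{"method": "drive_tool", "body": {
  "series": [
    [-27.5, 0, -34.3, 0, 0, 0],
    [-27.5, 0, -34.3, 0, 0, 0],
    [-27.5, 0, -34.3, 0, 0, 0],
    [-27.5, 0, -34.3, 0, 0, 0],
    [-27.5, 0, -34.3, 0, 0, 0],
    [-27.5, 0, -34.3, 0, 0, 0],
    [-27.5, 0, -34.3, 0, 0, 0],
    [-27.5, 0, -34.3, 0, 0, 0],
    [-27.5, 0, -34.3, 0, 0, 0],
    [-27.5, 0, -34.3, 0, 0, 0]
  ]
}}

```text
time: 2.1
eef_pos: [525.9, 167.5, 230.8]
tcp_rot: [0.085, -0.702, 0.702, -0.085]
wrist_force: [-0.3, -0.5, 0.7]
grip_width: 29.7
```

{"method": "drive_tool", "body": {
  "series": [
    [0, 0, 0, 0, -0.145, 0],
    [0, 0, 0, 0, -0.145, 0],
    [0, 0, 0, 0, -0.145, 0],
    [0, 0, 0, 0, -0.145, 0],
    [0, 0, 0, 0, -0.145, 0],
    [0, 0, 0, 0, -0.145, 0],
    [0, 0, 0, 0, -0.145, 0],
    [0, 0, 0, 0, -0.145, 0],
    [0, 0, 0, 0, -0.145, 0],
    [0, 0, 0, 0, -0.145, 0]
  ]
}}

```text
time: 3.1
eef_pos: [525.4, 165.5, 230.8]
tcp_rot: [0.53, -0.468, 0.468, -0.53]
wrist_force: [0.3, -0.6, -0.1]
grip_width: 29.9
```

```bash
python3 - <<'E'
from workcell import manip
from h import *
o=manip.get_obs();print(o['q'].round(2))
plan(o,[-4,135,45],Rt(.3))
E
```

```text
[ 0.1   0.01  1.81  0.    1.32 -0.03]
TCP rail [ -5.8 149.6 230.8] F rail [ 0.1 -0.7 -0.1] w 29.9 t 3.1
shift(now) [ 14.1 185.8   4.1] shift(target axes) [-41.  181.8   1.8] turn [ 0.023 -0.147 -0.3  ]
```

{"method": "drive_tool", "body": {
  "series": [
    [0, 0, 0, 0.008, -0.049, -0.1],
    [0, 0, 0, 0.008, -0.049, -0.1],
    [0, 0, 0, 0.008, -0.049, -0.1],
    [-7, 30, 0, 0, 0, 0],
    [-7, 30, 0, 0, 0, 0],
    [-7, 30, 0, 0, 0, 0],
    [-7, 30, 0, 0, 0, 0],
    [-7, 30, 0, 0, 0, 0],
    [-7, 38, 1, 0, 0, 0],
    [0, 0, 0, 0, 0, 0]
  ]
}}

```text
time: 4.1
eef_pos: [526.4, 149.6, 33.7]
tcp_rot: [0.623, -0.342, 0.506, -0.489]
wrist_force: [-0.9, 0.2, -0.6]
grip_width: 29.9
```

```bash
python3 - <<'E'
from workcell import manip
from h import *
o=manip.get_obs();print(o['q'].round(2))
plan(o,[-4,100,38],Rt(.3))
c=manip.camera('wrist');np.savez('w0.npz',**c);cv2.imwrite('pics/w0.png',c['pixels'])
c=manip.camera('scene');a=c['pixels'][140:300,170:340];cv2.imwrite('pics/s2.png',np.hstack([cv2.resize(cv2.imread('pics/w0.png'),(480,360)),cv2.resize(a,(320,360))]))
E
```

```text
[ 0.21  0.32  1.9  -0.37  0.95  0.16]
TCP rail [ -9.1 133.9  33.7] F rail [-0.8  0.4 -0.6] w 29.9 t 4.1
shift(now) [33.7  5.8  5.3] shift(target axes) [33.7  5.9  5.1] turn [ 0.012 -0.003 -0.   ]
```

View pics/s2.png

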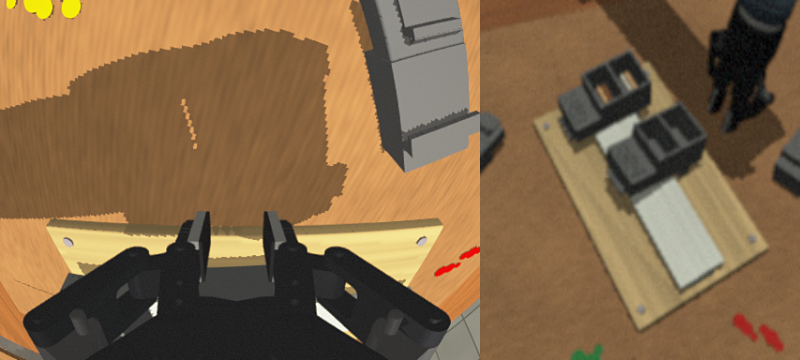

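The picture shows the fingers symmetric and clear of the tray on its lip side (tip at about (720,125) in the right half). The tray is undisturbed, so I'll approach the end face.

{"method": "drive_tool", "body": {
  "series": [
    [3.7, 0.8, 0.4, 0, 0, 0],
    [3.7, 0.8, 0.4, 0, 0, 0],
    [3.7, 0.8, 0.4, 0, 0, 0],
    [3.7, 0.8, 0.4, 0, 0, 0],
    [3.7, 0.8, 0.4, 0, 0, 0],
    [3.7, 0.8, 0.4, 0, 0, 0],
    [3.7, 0.8, 0.4, 0, 0, 0],
    [3.7, 0.8, 0.4, 0, 0, 0],
    [3.7, 0.8, 0.4, 0, 0, 0],
    [3.7, 0.8, 0.4, 0, 0, 0]
  ]
}}

```text
time: 5.2
eef_pos: [545.0, 115.5, 42.6]
tcp_rot: [0.619, -0.34, 0.509, -0.492]
wrist_force: [0.5, 1.1, -1.6]
grip_width: 29.7
```

{"method": "drive_tool", "body": {
  "series": [
    [1.5, 0.4, 0, 0, 0, 0],
    [1.5, 0.4, 0, 0, 0, 0],
    [1.5, 0.4, 0, 0, 0, 0],
    [1.5, 0.4, 0, 0, 0, 0],
    [1.5, 0.4, 0, 0, 0, 0],
    [1.5, 0.4, 0, 0, 0, 0],
    [1.5, 0.4, 0, 0, 0, 0],
    [1.5, 0.4, 0, 0, 0, 0],
    [1.5, 0.4, 0, 0, 0, 0],
    [1.5, 0.4, 0, 0, 0, 0]
  ]
}}

```text
time: 6.2
eef_pos: [549.1, 100.5, 43.2]
tcp_rot: [0.62, -0.34, 0.509, -0.492]
wrist_force: [0.1, 1.7, -0.3]
grip_width: 29.8
```

```bash
cat > look.py <<'E'
import sys
from workcell import manip
from h import *
o=manip.get_obs();plan(o,[-5,70,38],Rt(.3))
c=manip.camera('scene');np.savez('now.npz',**c);a=c['pixels'][140:300,170:340]
c=manip.camera('top');np.savez('nowt.npz',**c);b=c['pixels'][125:265,190:310]
cv2.imwrite(f'pics/{sys.argv[1]}.png',np.hstack([cv2.resize(a,(425,400)),cv2.resize(b,(343,400))]))
E
python3 look.py p5
```

```text
TCP rail [-0.5 80.6 43.2] F rail [ 0.6  1.6 -0.3] w 29.8 t 6.2
shift(now) [ 8.6  8.1 -4.4] shift(target axes) [ 8.5  8.1 -4.5] turn [ 0.    -0.006  0.001]
```

View pics/p5.png

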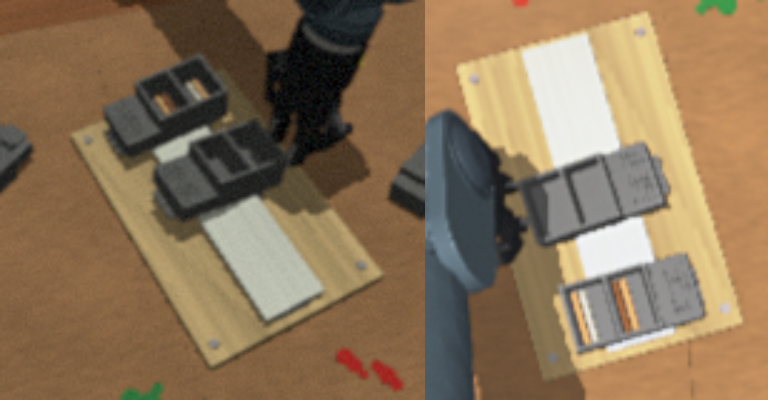

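The fingers have met the end face and the tray is still tilted. I'll keep pushing while lowering slightly.

{"method": "drive_tool", "body": {
  "series": [
    [1, 0.7, -0.3, 0, 0, 0],
    [1, 0.7, -0.3, 0, 0, 0],
    [1, 0.7, -0.3, 0, 0, 0],
    [1, 0.7, -0.3, 0, 0, 0],
    [1, 0.7, -0.3, 0, 0, 0],
    [1, 0.7, -0.3, 0, 0, 0],
    [1, 0.4, 0, 0, 0, 0],
    [1, 0.4, 0, 0, 0, 0],
    [1, 0.4, 0, 0, 0, 0],
    [1, 0.4, 0, 0, 0, 0]
  ]
}}

```text
time: 7.3
eef_pos: [550.0, 94.0, 41.6]
tcp_rot: [0.617, -0.342, 0.508, -0.494]
wrist_force: [-11.2, 28.0, 15.1]
grip_width: 29.8
```

{"method": "drive_tool", "body": {
  "series": [
    [0.6, 0.2, 0, 0, 0, 0],
    [0.6, 0.2, 0, 0, 0, 0],
    [0.6, 0.2, 0, 0, 0, 0],
    [0.6, 0.2, 0, 0, 0, 0],
    [0.6, 0.2, 0, 0, 0, 0],
    [0.6, 0.2, 0, 0, 0, 0],
    [0.6, 0.2, 0, 0, 0, 0],
    [0.6, 0.2, 0, 0, 0, 0],
    [0.6, 0.2, 0, 0, 0, 0],
    [0.6, 0.2, 0, 0, 0, 0]
  ]
}}

```text
time: 8.3
eef_pos: [550.3, 93.3, 42.1]
tcp_rot: [0.615, -0.345, 0.507, -0.497]
wrist_force: [-22.7, 50.8, 28.1]
grip_width: 30.1
```

```bash
python3 - <<'E'
from h import *
from workcell import manip
o=manip.get_obs();plan(o,[-5,60,38],Rt(.3))
c=manip.camera('top');np.savez('nowt.npz',**c);m,Q=tray(c)
for z in('old','new'):
    if z=='old': c=np.load('top.npz');m,Q=tray(c)
    else: c=np.load('nowt.npz');m,Q=tray(c)
    q=Q[m&(Q[...,1]<35)];r=cv2.minAreaRect(q[:,:2].astype(np.float32))
    print(z,cv2.boxPoints(r).round(1).tolist(),r[2])
    for a,b in((-70,-50),(-50,-40),(-40,-30),(-30,-20)):
        s=q[(q[:,1]>a)&(q[:,1]<b)];print(a,len(s),np.median(s[:,2]).round(1) if len(s) else '')
E
```

```text
TCP rail [-1.3 73.2 42.1] F rail [-8.2 55.  28.1] w 30.1 t 8.3
shift(now) [11.6  7.7 -3.7] shift(target axes) [11.4  7.8 -3.7] turn [-0.004 -0.01  -0.016]
old [[-39.5, 34.599998474121094], [-34.0, -52.5], [29.799999237060547, -48.5], [24.299999237060547, 38.599998474121094]] 3.5740857124328613
-70 3 45.9
-50 43 46.5
-40 82 71.0
-30 87 69.9
new [[-42.599998474121094, -71.69999694824219], [21.200000762939453, -72.30000305175781], [22.200000762939453, 34.70000076293945], [-41.599998474121094, 35.29999923706055]] 89.43700408935547
-70 120 62.7
-50 78 63.0
-40 83 62.0
-30 79 60.1
```

The firm stop is reached and the tray is square to about 0.01 rad, with the ledge at z 63, which matches hooked but not clicked. The force of 55 N was higher than I wanted, so I'll back off.

{"method": "drive_tool", "body": {
  "series": [
    [-2, -0.6, 0, 0, 0, 0],
    [-2, -0.6, 0, 0, 0, 0],
    [-3, -1, 0, 0, 0, 0],
    [-5, -1.5, 0, 0, 0, 0],
    [-10, -3, 0, 0, 0, 0],
    [-10, -10, 0, 0, 0, 0],
    [0, -30, 0, 0, 0, 0],
    [0, -35, 0, 0, 0, 0],
    [0, -35, 0, 0, 0, 0],
    [0, 0, 0, 0, 0, 0]
  ],
  "jaw": -1
}}

```text
time: 9.35
eef_pos: [537.7, 148.1, 148.6]
tcp_rot: [0.617, -0.337, 0.511, -0.495]
wrist_force: [0.4, 0.6, 0.2]
grip_width: 0.0
```

```bash
sed -i 's/\[-5,70,38\],Rt(.3)/[-10,-48,100],Rt(0)/' look.py; python3 look.py p6; python3 - <<'E'
from h import *
c=np.load('nowt.npz');m,Q=tray(c);q=Q[m]
k,lab,st,ce=cv2.connectedComponentsWithStats(m.astype(np.uint8));q=Q[lab==1+np.argmax(st[1:,4])]
print(cv2.boxPoints(cv2.minAreaRect(q[:,:2].astype(np.float32))).round(1).tolist())
for a in range(-70,-20,10):
    s=q[(q[:,1]>a)&(q[:,1]<a+10)];print(a,len(s),np.median(s[:,2]).round(1) if len(s) else '')
E
```

```text
TCP rail [  1.3 129.5 148.6] F rail [0.6 0.4 0.2] w 0.0 t 9.35
shift(now) [155.1  99.  -11.2] shift(target axes) [177.5  48.6 -11.3] turn [-0.012 -0.006  0.302]
[[-42.599998474121094, -71.4000015258789], [21.600000381469727, -71.9000015258789], [22.700000762939453, 61.400001525878906], [-41.5, 61.900001525878906]]
-70 53 52.7
-60 78 54.3
-50 77 53.8
-40 84 53.7
-30 73 55.3
```

View pics/p6.png

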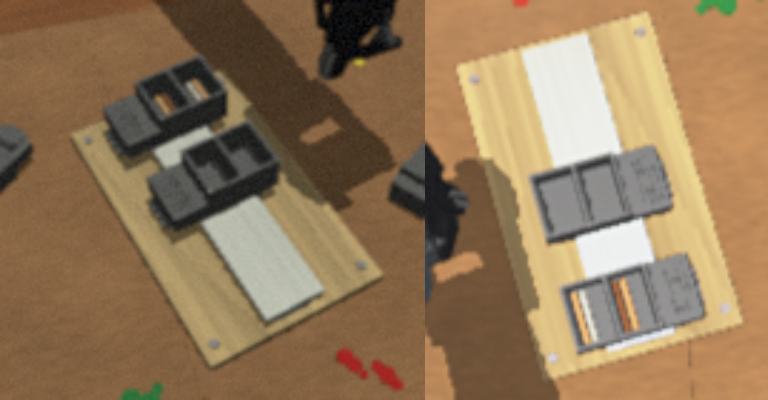

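```bash
python3 - <<'E'
from h import *
for n in('nowt.npz','now.npz'):
    c=np.load(n);P,ok=cloud(c);h=cv2.cvtColor(c['pixels'],cv2.COLOR_BGR2HSV);Q=torail(P)
    for nm,x0 in(('fit',-122),('loose',-10)):
        m=ok&(h[...,1]<60)&(h[...,2]<150)&(abs(Q[...,0]-x0)<34)&(abs(Q[...,1])<100)&(Q[...,2]>35)
        q=Q[m];y=np.percentile(q[:,1],[.5,99.5]).round(1)
        l=Q[m&(Q[...,1]>-58)&(Q[...,1]<-28)&(abs(Q[...,0]-x0)<25)]
        l=l[abs(l[:,2]-np.median(l[:,2]))<8]
        A=np.c_[l,np.ones(len(l))];k=np.linalg.lstsq(A[:,[0,1,3]],l[:,2],rcond=None)[0]
        print(n,nm,m.sum(),'y',y,'ledge plane at y-48',(k@[x0,-48,1]).round(1),'slopes',k[:2].round(3), 'rim',np.percentile(q[:,2],97).round(1))
E
python3 - <<'E'
import cv2
a=cv2.imread('pics/p6.png')
E
```

```text
nowt.npz fit 561 y [-64.6  61.9] ledge plane at y-48 53.7 slopes [0.018 0.034] rim 74.8
nowt.npz loose 675 y [-65.4  61. ] ledge plane at y-48 54.1 slopes [ 0.009 -0.022] rim 75.4
now.npz fit 943 y [-68.9  59.9] ledge plane at y-48 53.6 slopes [ 0.005 -0.051] rim 73.4
now.npz loose 1052 y [-69.5  60.2] ledge plane at y-48 53.2 slopes [0.01  0.007] rim 73.6
```

The tray now matches its fitted neighbour within about 1 mm, in both ledge height and y extents. It seems the foot clicked as the push was released. I'll confirm with a modest press on the pad.

{"method": "drive_tool", "body": {
  "series": [
    [0, 0, 0, 0, 0, 0.1],
    [0, 0, 0, 0, 0, 0.1],
    [0, 0, 0, 0, 0, 0.1],
    [30, 5, -2, 0, 0, 0],
    [30, 5, -2, 0, 0, 0],
    [30, 5, -2, 0, 0, 0],
    [30, 10, -2, 0, 0, 0],
    [30, 10, -2, 0, 0, 0],
    [27, 10, -1, 0, 0, 0],
    [0, 0, 0, 0, 0, 0]
  ]
}}

```text
time: 10.45
eef_pos: [569.2, -30.0, 94.6]
tcp_rot: [0.562, -0.431, 0.429, -0.561]
wrist_force: [-0.4, -0.1, 0.5]
grip_width: -0.4
```

```bash
python3 - <<'E'
from workcell import manip
from h import *
plan(manip.get_obs(),[-10,-48,56],Rt(0))
E
```

```text
TCP rail [-16.3 -50.6  94.6] F rail [-0.4  0.   0.5] w -0.4 t 10.45
shift(now) [-2.6 38.6  6.4] shift(target axes) [-2.6 38.6  6.3] turn [ 0.003 -0.01  -0.001]
```

{"method": "drive_tool", "body": {
  "series": [
    [-0.3, 5, 0.8, 0, 0, 0],
    [-0.3, 5, 0.8, 0, 0, 0],
    [-0.3, 5, 0.8, 0, 0, 0],
    [-0.3, 5, 0.8, 0, 0, 0],
    [-0.3, 5, 0.8, 0, 0, 0],
    [-0.3, 5, 0.8, 0, 0, 0],
    [-0.3, 5, 0.8, 0, 0, 0],
    [-0.3, 3, 0.8, 0, 0, 0],
    [0, 1, 0, 0, 0, 0],
    [0, 0, 0, 0, 0, 0]
  ]
}}

```text
time: 11.45
eef_pos: [576.4, -23.7, 58.5]
tcp_rot: [-0.562, 0.428, -0.429, 0.562]
wrist_force: [-0.1, 0.6, 0.2]
grip_width: 0.5
```

{"method": "drive_tool", "body": {
  "series": [
    [0, 0.4, 0, 0, 0, 0],
    [0, 0.4, 0, 0, 0, 0],
    [0, 0.4, 0, 0, 0, 0],
    [0, 0.4, 0, 0, 0, 0],
    [0, 0.4, 0, 0, 0, 0],
    [0, 0.4, 0, 0, 0, 0],
    [0, 0.4, 0, 0, 0, 0],
    [0, 0, 0, 0, 0, 0],
    [0, 0, 0, 0, 0, 0],
    [0, 0, 0, 0, 0, 0]
  ]
}}

```text
time: 12.45
eef_pos: [576.4, -23.7, 55.8]
tcp_rot: [-0.562, 0.428, -0.429, 0.563]
wrist_force: [0.1, 0.2, -0.1]
grip_width: 0.4
```

{"method": "drive_tool", "body": {
  "series": [
    [0, 0.5, 0, 0, 0, 0],
    [0, 0.5, 0, 0, 0, 0],
    [0, 0.5, 0, 0, 0, 0],
    [0, 0.5, 0, 0, 0, 0],
    [0, 0.5, 0, 0, 0, 0],
    [0, 0.4, 0, 0, 0, 0],
    [0, 0.3, 0, 0, 0, 0],
    [0, 0.2, 0, 0, 0, 0],
    [0, 0, 0, 0, 0, 0],
    [0, 0, 0, 0, 0, 0]
  ]
}}

```text
time: 13.45
eef_pos: [576.5, -23.7, 53.0]
tcp_rot: [-0.562, 0.428, -0.429, 0.562]
wrist_force: [-3.1, 0.1, 6.2]
grip_width: -0.1
```

{"method": "drive_tool", "body": {
  "series": [
    [0, 0.3, 0, 0, 0, 0],
    [0, 0.3, 0, 0, 0, 0],
    [0, 0.3, 0, 0, 0, 0],
    [0, 0.2, 0, 0, 0, 0],
    [0, 0, 0, 0, 0, 0],
    [0, 0, 0, 0, 0, 0],
    [0, 0, 0, 0, 0, 0],
    [0, 0, 0, 0, 0, 0],
    [0, 0, 0, 0, 0, 0],
    [0, 0, 0, 0, 0, 0]
  ]
}}

```text
time: 14.45
eef_pos: [576.7, -24.1, 52.8]
tcp_rot: [-0.562, 0.428, -0.429, 0.562]
wrist_force: [-5.6, -0.2, 11.0]
grip_width: -0.3
```

{"method": "drive_tool", "body": {
  "series": [
    [0, -0.5, 0, 0, 0, 0],
    [0, -1, 0, 0, 0, 0],
    [0, -2, 0, 0, 0, 0],
    [0, -5, 0, 0, 0, 0],
    [0, -20, 0, 0, 0, 0],
    [0, -30, 0, 0, 0, 0],
    [0, -40, 0, 0, 0, 0],
    [-40, -20, 0, 0, 0, 0],
    [-40, 0, 0, 0, 0, 0],
    [-40, 0, 0, 0, 0, 0]
  ]
}}

```text
time: 15.45
eef_pos: [544.8, 93.1, 171.3]
tcp_rot: [-0.561, 0.428, -0.431, 0.563]
wrist_force: [0.2, -0.1, -0.4]
grip_width: -0.0
```

{"method": "drive_tool", "body": {
  "series": [
    [-40, 0, 0, 0, 0, 0],
    [-40, 0, 0, 0, 0, 0],
    [-40, 0, 0, 0, 0, 0],
    [-30, 0, 0, 0, 0, 0],
    [0, 0, 0, 0, 0, 0],
    [0, 0, 0, 0, 0, 0],
    [0, 0, 0, 0, 0, 0],
    [0, 0, 0, 0, 0, 0],
    [0, 0, 0, 0, 0, 0],
    [0, 0, 0, 0, 0, 0]
  ]
}}

```text
time: 16.45
eef_pos: [505.1, 236.1, 169.6]
tcp_rot: [-0.562, 0.429, -0.43, 0.562]
wrist_force: [-0.2, 0.6, -0.5]
grip_width: -0.3
```

```bash
python3 look.py p7; python3 - <<'E'
from h import *
for n in('nowt.npz','now.npz'):
    c=np.load(n);P,ok=cloud(c);h=cv2.cvtColor(c['pixels'],cv2.COLOR_BGR2HSV);Q=torail(P)
    for nm,x0 in(('fit',-122),('loose',-10)):
        m=ok&(h[...,1]<60)&(h[...,2]<150)&(abs(Q[...,0]-x0)<40)&(abs(Q[...,1])<100)&(Q[...,2]>35)
        q=Q[m];r=cv2.minAreaRect(q[:,:2].astype(np.float32))
        l=Q[m&(Q[...,1]>-58)&(Q[...,1]<-28)&(abs(Q[...,0]-x0)<25)]
        print(n,nm,'y',np.percentile(q[:,1],[.5,99.5]).round(1),'ledge',np.median(l[:,2]).round(1),'rim',np.percentile(q[:,2],97).round(1),'ang',round(r[2],2),'c',np.round(r[0],1))
a=np.load('now.npz')['pixels'];o=cv2.imread('pics/p7.png')
E
```

```text
TCP rail [ -6.3 223.  169.6] F rail [-0.1  0.6 -0.5] w -0.3 t 16.45
shift(now) [271.   69.8  -2. ] shift(target axes) [271.   69.6  -3.7] turn [-0.002 -0.007  0.001]
nowt.npz fit y [-64.4  61.9] ledge 53.5 rim 74.4 ang 89.95 c [-122.9   -1.4]
nowt.npz loose y [-65.4  60.8] ledge 53.7 rim 75.2 ang 0.15 c [-10.   -2.3]
now.npz fit y [-68.5  60. ] ledge 53.6 rim 73.2 ang 0.74 c [-121.5   -4.3]
now.npz loose y [-69.7  59.2] ledge 53.4 rim 73.2 ang 89.59 c [-9.  -5.2]
```

View pics/p7.png

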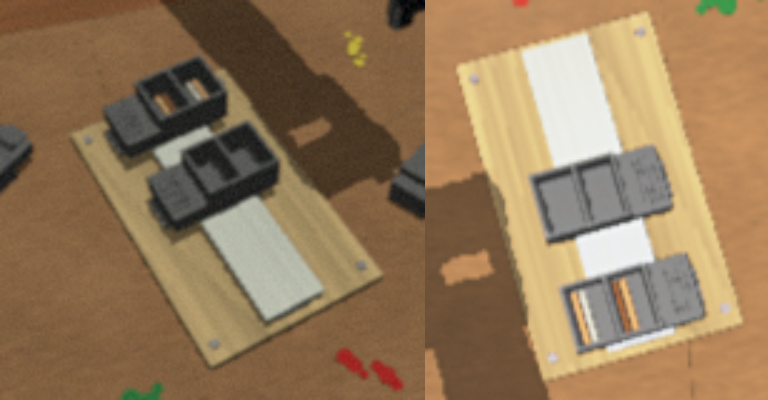

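The tray at (600,195) in the right half sits flat and square, parallel to its neighbour at (635,305), and the robot is clear of everything. Handing in.

```bash
python3 -c "
from workcell import manip
print(manip.sign_off())"
```

```text
the job is handed in; nothing more can be done
None
```

The loose tray now sits hooked and, by every check I could make, clicked onto the rail. The job was handed in at about 16.5 s of the 38 s allowed.

**What I did:** I pushed the end face with two fingertips until the web met the rail's edge, which also squared the tray. I then backed off, pressed the pad to confirm the fit, and retracted clear of everything.

**Last checks:**
- **Press test:** the pad stopped the fingers at z = 53 mm, the fitted height, and held about 11 N.
- **Camera:** ledge height is within 0.2 mm of the fitted tray, and the tray lies about 1 mm further towards -y. It is square to the rail within about 0.01 rad, at rail x ≈ -10 mm.
- **Bystanders:** the arm never went near the bottles, water pot or phone, but I did not re-measure their positions.

**What did not go as planned:**
- **Push force:** it peaked at about 62 N at the wrist, well above the roughly 10 N intended. That is under the 120 N wrist limit. It was applied through the fingertips, so I don't expect the 40 N limit on the arm and gripper body to apply, though I could not confirm that.
- **Early click:** at the stop the ledge was at 63 mm (hooked, not clicked). It had already dropped to 54 mm once I backed off, so the foot seems to have clicked during or just after that push. The later press only confirmed it.
- **Foot not seen:** I inferred the foot's return from the tray's height, as it cannot be seen directly.

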